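# Load the damp box and shut it

## Robot

A 6-joint arm with a two-finger parallel gripper is mounted at the origin on the work surface. World frame = base frame: x ahead of the robot, y to its left, z up, the work surface at z = 0. Lengths are in m, angles in rad, forces in N, time in s.
With the tool pointing down it reaches from about 0.35 to 0.975 m from the base axis. Payload 4.9 kg.
Tool frame: the origin (TCP) lies on the front face of the gripper's body, between the roots of the fingers; the fingertips stand ctrl.tip_extent ahead of it and the grasp point (between the pads) lies 54 mm ahead of it (ctrl.tip_extent is the distance from the TCP to the fingertips, in m); z points along the fingers, y is the line along which they close (so a half turn about z gives the same grasp; the last joint's range is limited). The gripper opens to 85 mm and grips with 20 to 120 N. Pads are 22 mm wide; open, the fingers measure 114 mm over their backs; the gripper's body (76 mm by 85 mm) begins 54 mm behind the grasp point. The pads swing forward as they close: fully open they stand 13 mm farther back than shut.
Start: joints at [-1.307, 0.053, 1.613, -0, 1.476, -0.119], TCP at [0.233, -0.58, 0.304] pointing down, gripper open.
Joint ranges: [-3.01, 3.01], [-1.01, 2.22], [0.06, 2.58], [-1.02, 4.17], [0.09, 2.62], [-3.14, 3.14]. Speed limits (rad/s): [2.57, 2.57, 3.14, 3.14, 3.14, 3.14].

## Interface

Orientations are given as a rotation vector (axis times angle).
In Python, from station import ctrl gives the robot as it stands.
- The arm moves only by the tool apply_moves, never from a script. Its argument "rows" is one flat list of numbers, 6 for each row, row after row: the shift along the tool's x, y, z normalised to -1 to 1, where 1 is 0.6 m, then the turn, a rotation vector about the tool's x, y, z normalised to -1 to 1, where 1 is 90 degrees. A call has 1 to 20 rows; each row is the pose to reach, as a shift and turn from the pose commanded when the call began, along the tool's axes at that moment; what a row does not reach only later rows make up. A row lasts 1/10 s, in which the tool goes at most 50 mm and 8.59 degrees, less where a joint would pass 70% of its speed; a pose out of reach is approached as far as the arm can. A call with a number of a shift or a turn outside -1 to 1 is refused whole. A call with a gripper value outside its range is refused whole. "grip" is the opening, from 0 (shut) to 1 (fully open), set as the call begins (left out, the last holds). The fingers move at their own pace and stop on an object; "grip_force" is the grip in N (left out, the last holds). Time passes only in rows, so rows that repeat a pose let the fingers close. It gives the time, the measured TCP pose, the force, the opening and the grip force at its end, in the units of the state.
- ctrl.get_obs(): the state, without advancing time (a new reading comes with each control period).
- ctrl.get_image(name): name is "side" or "top" or "wrist"; returns (picture, depth): 420x560x3 uint8, blue, green, red; 420x560 float32, m along the optical axis (not along the pixel's ray), 0 where there is no reading.
- ctrl.camera_model(name): a dict with "mtx" (3x3 intrinsics, pixels), "R" (3x3) and "t" (3): a world point X has camera coordinates R X + t; the wrist camera has in their place "tool_from_camera" (4x4, takes a point from camera to tool coordinates, whose origin is the TCP and whose axes are the flange's). Camera axes: x right, y down, z forward; pixel columns grow to the right and rows downward; lengths in m; the calibration is good to about 2 mm. The wrist camera is an equidistant fisheye: a pixel r from the principal point sees the ray r / f radians off the axis. A picture is of the moment at which its call begins: read the wrist's pose just before it. camera_model takes no time and is no camera call.
- ctrl.finish_job(): hands the job in; it is judged then, once.
The state is a dict: "t": time; "q": joint angles; "dq": joint speeds; "effort": joint torques, N m; "tool_pos": TCP position; "tool_rot": TCP orientation; "contact_force": force on the tool from outside, world axes, zero at the start; "wrist_torque": the same for the moment, N m; "opening": finger opening in m; "grip_force": force on a finger pad.
Only numpy, scipy, OpenCV 4.12 (cv2) and the standard library are available. Lean on these libraries where they do the work, as an engineer would, in place of code of your own. Each camera call takes 0.05 s, during which the arm holds its last target. There are 200 camera calls.

## Task

Put the handled mug into the open damp box: stand it gently upright on the plaster slab, clear of the tumbler already in there. Then lower the lid gently until it is fully shut, and leave the other pots where they are.

Things in the scene. Friction and masses are not known exactly. Their poses are not given: they have to be found in the camera images.
- damp_box: Fixed plywood box, 180 mm (its x) by 340 mm (its y), rim 115 mm high, walls 9 mm; a lifting batten sticks out 12 mm from each short end. A plaster slab covers the floor inside, its top 24 mm above the bench. Inside 162 by 322 mm. Origin: centre of the underside, on the bench. Lid hinged along the top of the +x side, its pull on the -x side. The tumbler stands in the -y half; the +y half is empty.
- lid (a joint): Angle of the lid in rad: 0 fully shut, 1.57 upright, 1.92 its stop. It starts open at 1.6 to 1.88. Stiff friction hinge: the lid (9 mm plywood, about 0.4 kg) stays wherever it is left; up to about 5 N at the pull moves it.
- lid_hinge (a point): Point on the lid's hinge axis, half-way along it, at rim height (115 mm above the bench), 90 mm from the box's centre towards box +x. The axis runs along the box's y. Its frame turns with the lid; lid shut, it is parallel to the box's frame.
- lid_pull (a point): Centre of the lid's pull: a round steel bar 12 mm thick, 130 mm long, parallel to box y, with a leg at each end, standing 36 mm off the batten (27 mm high) on the lid's free edge; the gap behind the bar is 30 mm. It swings on an arc of 228 mm radius about the hinge axis; lid shut, it is at rim height (115 mm), 138 mm from the box's centre towards box -x.
- mug_center (a point): Terracotta-coloured clay mug, the only pot with a handle, standing on the bench. Straight round body 64 mm across, 80 mm high, wall 5 mm, about 0.24 kg; loop handle on its +y side, reaching 69 mm from the mug's axis. Point: on the axis, half-way up (40 mm above its foot); z up along the axis.
- tumbler_center (a point): Clay tumbler without handle, standing on the plaster inside the damp box: 70 mm across the rim, 56 mm at the foot, 78 mm high. Point: on its axis, half-way up. To be left alone.
- bowl_center (a point): Clay bowl, 124 mm across the rim, 55 mm high, loose on the bench. Point: on its axis, half-way up. To be left alone.
- vase_center (a point): Narrow-necked clay vase, 76 mm across, 125 mm high, loose on the bench. Point: on its axis, half-way up. To be left alone.

How it is judged:
At the end, for the whole second after the job is handed in: Mug still, upright (0.1 rad) on the plaster in the box, centre 58-70 mm above the bench, not touching the tumbler; lid shut within 0.035 rad (8 mm at the pull), at rest; tumbler upright (0.1 rad), within 30 mm of its start; bowl and vase within 40 mm of theirs (x of mug_center in the frame of damp_box between -0.081 and 0.081 m and y of mug_center in the frame of damp_box between -0.161 and 0.161 m and z of mug_center in the frame of damp_box between 0.058 and 0.07 m and angle between each of mug_center, tumbler_center's own z axis and vertical below 0.1 rad and linear speed of mug below 0.02 m/s and contact force between mug and tumbler below 0.05 N and distance of tumbler_center from where it was at the start of the episode below 0.03 m and distance of each of bowl_center, vase_center from where it was at the start of the episode below 0.04 m and value of joint lid below 0.035 rad and velocity of joint lid between -0.05 and 0.05 rad/s).
It fails at once if the lid is slammed: swung shut faster than 3 rad/s (velocity of joint lid below -3 rad/s).
It fails at once if the mug is dropped into the box: it moves faster than 0.7 m/s inside it, below 130 mm (x of mug_center in the frame of damp_box between -0.09 and 0.09 m and y of mug_center in the frame of damp_box between -0.17 and 0.17 m and z of mug_center in the frame of damp_box below 0.13 m and linear speed of mug above 0.7 m/s).
It fails at once if another pot is knocked over (tumbler, bowl or vase tipped by more than 0.5 rad) (angle between any of tumbler_center, bowl_center, vase_center's own z axis and vertical above 0.5 rad).
It also fails if it takes over 54 s, if anything falls off the work surface, if the arm or the gripper's body presses on something with over 40 N, if the wrist force passes 120 N, or if a joint passes its speed limit or range.

## Working session

There is one attempt and no reset: what is moved stays moved. The work goes in short steps, Python scripts to look and compute and a tool call to move; the robot and the scene stay as the last step left them, time stands still between calls to the robot, and variables do not carry over. Pictures are saved under pics/ and viewed, at most 10 in all, crops included, and the job is handed in when it is done.

Besides the shell and the picture viewer there is one more tool, called after ">>>" by a JSON object that holds its "api" and its "payload". apply_moves: Moves the arm, as the interface text tells. Its arguments: {"type":"object","properties":{"rows":{"type":"array","items":{"type":"number"}},"grip":{"type":"number"},"grip_force":{"type":"number"}},"required":["rows"]}

```bash
ls; mkdir -p pics
cat > h.py <<'E'
import numpy as np, cv2
from station import ctrl
from scipy.spatial.transform import Rotation as Ro
def world(name,d,m):
    K=m["mtx"]; v,u=np.mgrid[0:d.shape[0],0:d.shape[1]]
    p=np.stack([(u-K[0][2])/K[0][0]*d,(v-K[1][2])/K[1][1]*d,d],-1)
    return (p-np.array(m["t"]))@np.array(m["R"])
E
python3 - <<'E'
from h import *
for n in ("top","side"):
    im,d=ctrl.get_image(n); m=ctrl.camera_model(n)
    cv2.imwrite(f"pics/{n}0.png",im); np.savez(f"{n}0.npz",im=im,d=d,w=world(n,d,m))
    print(n,m["mtx"],m["R"],m["t"])
print(ctrl.get_obs(),ctrl.tip_extent)
a,b=[cv2.imread(f"pics/{n}0.png") for n in("top","side")]
E
```

```text
pics
top [[402.43528891   0.         279.34552988]
 [  0.         402.43528891 209.81495495]
 [  0.           0.           1.        ]] [[ 0.01947855 -0.99933091 -0.03095663]
 [-0.99725712 -0.01720817 -0.07198685]
 [ 0.07140597  0.03227392 -0.99692506]] [0.05917325 0.61313543 0.97137458]
side [[458.89871332   0.         269.01202138]
 [  0.         458.89871332 214.24801159]
 [  0.           0.           1.        ]] [[-0.06239013  0.99795898 -0.0136139 ]
 [ 0.79703606  0.04160978 -0.6024966 ]
 [-0.60070042 -0.04844061 -0.79800533]] [-0.02517168 -0.41325586  1.49593757]
{'t': 0.1, 'q': array([-1.30698099e+00,  5.32899121e-02,  1.61414949e+00,  5.14484325e-06,
        1.47603644e+00, -1.19002272e-01]), 'dq': array([-0.00019535, -0.00115792, -0.0032771 ,  0.00090088,  0.00142589,
        0.00066825]), 'effort': array([-9.29506882e-06, -3.94901204e+01, -3.71363997e+01, -1.30804701e-04,
        3.91917667e-03, -7.97031987e-06]), 'tool_pos': array([ 0.2333457 , -0.57933739,  0.30279073]), 'tool_rot': array([-3.08237418e+00, -5.97305218e-01,  2.05852685e-04]), 'contact_force': array([0.09994726, 0.42880233, 0.15318269]), 'wrist_torque': array([-0.04553587, -0.01311207,  0.02177789]), 'grip_force': 0.0, 'opening': 0.08600135257123165} 0.0726
```

View pics/top0.png

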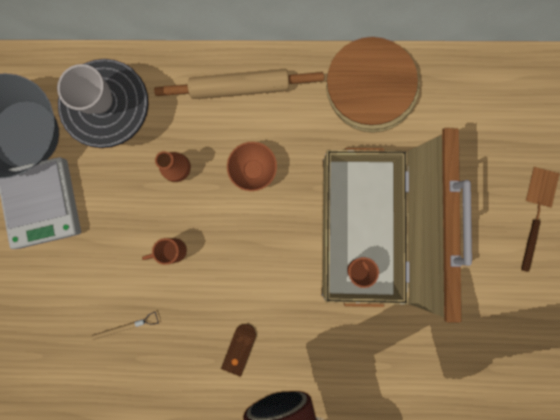

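View pics/side0.png

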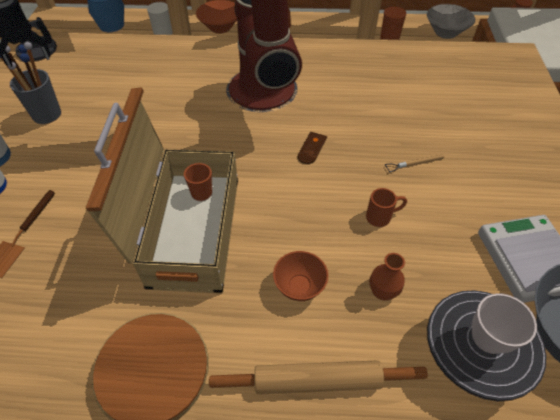

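The top view shows the mug at (169,251) with its handle to the left, the vase at (173,165), the bowl at (252,166), and the open box centred near (367,226). The tumbler is at (363,272) and the pull bar at (467,222). The side view agrees.

Run:
```python
from h import *
for n,boxs in (("top",dict(mug=(140,232,192,270),vase=(150,145,195,185),bowl=(222,138,282,192),tum=(345,255,382,290))),("side",dict(mug=(362,185,412,228),vase=(365,248,410,300),bowl=(270,250,332,302),tum=(182,162,216,202)))):
    z=np.load(n+"0.npz"); w=z["w"]; hsv=cv2.cvtColor(z["im"],cv2.COLOR_BGR2HSV)
    for k,(a,b,c,d) in boxs.items():
        s=hsv[b:d,a:c]; P=w[b:d,a:c][(((s[...,0]<10)|(s[...,0]>172))&(s[...,1]>120))&(z["d"][b:d,a:c]>0)]
        zt=np.percentile(P[:,2],98); T=P[P[:,2]>zt-.008]
        (x,y),r=cv2.minEnclosingCircle(T[:,:2].astype(np.float32))
        print(n,k,"ztop %.3f"%zt,"circ",np.round([x,y,r],3),"top ext",T.min(0).round(3),T.max(0).round(3),"all",P.min(0).round(3),P.max(0).round(3))
    # box rim
    rim=(abs(w[...,2]-.115)<.006)&(w[...,0]>.3)&(w[...,0]<.9)&(w[...,1]>-.6)&(w[...,1]<-.0)
    rim=rim.astype(np.uint8); N,L,S,_=cv2.connectedComponentsWithStats(rim)
    for i in range(1,N):
        if S[i,4]>150:
            Q=w[L==i][:,:2].astype(np.float32); print(n,"rim",S[i],cv2.minAreaRect(Q),np.round(cv2.boxPoints(cv2.minAreaRect(Q)),3).tolist())
    sl=(hsv[...,1]<45)&(hsv[...,2]>120)&(abs(w[...,2]-.024)<.008)
    Q=w[sl][:,:2].astype(np.float32); print(n,"slab",cv2.minAreaRect(Q), np.median(w[sl][:,2]))
    if n=="top":
        s=np.s_[178:268,461:473]; P=w[s][(w[s][...,2]>.25)]; print("pull",len(P),np.median(P,0),P.min(0),P.max(0))
        s=np.s_[130:320,444:458]; P=w[s].reshape(-1,3); print("batten",np.median(P,0),P.min(0),P.max(0))
        mx,my=S[0,:2],0
```

```text
top mug ztop 0.080 circ [0.508 0.333 0.031] top ext [0.481 0.303 0.072] [0.533 0.363 0.082] all [0.481 0.302 0.001] [0.535 0.382 0.082]
top vase ztop 0.125 circ [0.712 0.327 0.02 ] top ext [0.694 0.31  0.119] [0.729 0.339 0.127] all [0.679 0.294 0.038] [0.74  0.354 0.127]
top bowl ztop 0.052 circ [0.716 0.139 0.057] top ext [0.659 0.085 0.044] [0.772 0.195 0.055] all [0.659 0.085 0.003] [0.772 0.195 0.055]
top tum ztop 0.103 circ [ 0.471 -0.121  0.033] top ext [ 0.439 -0.153  0.095] [ 0.501 -0.089  0.105] all [ 0.439 -0.153  0.025] [ 0.501 -0.089  0.105]
top rim [ 325  150   85  154 2201] ((0.5746837854385376, -0.12790964543819427), (0.34060123562812805, 0.18339098989963531), 0.06007092073559761) [[0.40400001406669617, -0.035999998450279236], [0.40400001406669617, -0.2199999988079071], [0.7450000047683716, -0.21899999678134918], [0.7450000047683716, -0.035999998450279236]]
top slab ((0.5223525762557983, 0.2714204490184784), (0.36874932050704956, 0.982853353023529), 4.212471008300781) 0.023365506031796462
pull 719 [ 0.57253178 -0.24769406  0.34443201] [ 0.50162365 -0.25617223  0.30472
[... 479 characters left out ...]
top ext [0.659 0.082 0.047] [0.78  0.199 0.057] all [0.659 0.082 0.001] [0.78  0.199 0.057]
side tum ztop 0.102 circ [ 0.474 -0.121  0.036] top ext [ 0.441 -0.155  0.094] [ 0.508 -0.088  0.105] all [ 0.441 -0.155  0.029] [ 0.508 -0.088  0.105]
side rim [ 128  149  107  121 1806] ((0.5757344961166382, -0.1279669851064682), (0.18989764153957367, 0.3438953757286072), 89.69212341308594) [[0.40299999713897705, -0.22200000286102295], [0.746999979019165, -0.2240000069141388], [0.7480000257492065, -0.03400000184774399], [0.40400001406669617, -0.03200000151991844]]
side slab ((0.5579106211662292, -0.018361449241638184), (1.311328649520874, 0.27292516827583313), 86.17575073242188) 0.022955730484162398
```

```bash
cat >> h.py <<'E'
def plan(pos,yaw,tilt=0):
    """shift/turn (normalised) to reach TCP pos, tool down, tool x at world yaw (deg)"""
    o=ctrl.get_obs(); R=Ro.from_rotvec(o["tool_rot"])
    T=Ro.from_euler("z",yaw,degrees=True)*Ro.from_euler("x",180,degrees=True)
    s=R.inv().apply(np.array(pos)-o["tool_pos"])/.6; r=(R.inv()*T).as_rotvec()/(np.pi/2)
    print("t %.1f"%o["t"],o["tool_pos"].round(4),"->",np.round(s,4),np.round(r,4),"rows",np.linalg.norm(s)*.6/.05,np.linalg.norm(r)*90/8.59,"F",o["contact_force"].round(1),"open",round(o["opening"],4))
E
python3 - <<'E'
from h import *
c=np.array([.510,.336])
for n,(a,b,cc,d) in (("top",(135,228,195,272)),("side",(360,182,414,230))):
    z=np.load(n+"0.npz"); w=z["w"][b:d,a:cc]; s=cv2.cvtColor(z["im"],cv2.COLOR_BGR2HSV)[b:d,a:cc]
    P=w[((s[...,0]<10)|(s[...,0]>172))&(s[...,1]>110)&(w[...,2]>.015)]
    T=P[P[:,2]>.074]; T=T[T[:,1]<.36]
    A=np.c_[2*T[:,:2],np.ones(len(T))]
    r=np.linalg.norm(P[:,:2]-c,axis=1); H=P[r>.042]
    print(n,len(T),T.min(0),T.max(0),"handle",len(H),H.mean(0).round(3) if len(H) else "",r.max(), np.degrees(np.arctan2(*(H.mean(0)[:2]-c)[::-1])))
plan([.233,-.58,.48],105); plan([.51,.337,.48],105)
E
```

```text
top 52 [0.48120842 0.03833454 0.07410803] [0.54093912 0.35971761 1.01435716] handle 3 [0.508 0.266 0.383] 0.2992690385137786 -91.64284523265697
side 103 [0.47945021 0.11477991 0.07412235] [1.22641969 0.3597812  0.94443822] handle 26 [0.665 0.323 0.253] 0.7497969737054451 -4.6649683123229675
t 0.1 [ 0.2333 -0.5793  0.3028] -> [-0.0009  0.0003 -0.2953] [-9.00e-04 -1.00e-03 -9.23e-01] rows 3.5442169737019755 9.67011084307668 F [0.1 0.4 0.2] open 0.086
t 0.1 [ 0.2333 -0.5793  0.3028] -> [ 0.9983 -1.245  -0.2928] [-9.00e-04 -1.00e-03 -9.23e-01] rows 19.46910309674556 9.67011084307668 F [0.1 0.4 0.2] open 0.086
```

>>> {"api": "apply_moves", "payload": {"rows": [0,0,-0.08,0,0,-0.09,0,0,-0.16,0,0,-0.18,0,0,-0.24,0,0,-0.27,0,0,-0.3,0,0,-0.36,0,0,-0.3,0,0,-0.45,0,0,-0.3,0,0,-0.54,0,0,-0.3,0,0,-0.63,0,0,-0.3,0,0,-0.72,0,0,-0.3,0,0,-0.81,0,0,-0.3,0,0,-0.9,0,0,-0.3,0,0,-0.92,0,0,-0.3,0,0,-0.92], "grip": 1}}

```text
t: 1.3
tool_pos: [0.2334, -0.5797, 0.4832]
tool_rot: [-1.918, -2.487, -0.001]
contact_force: [-0.0, 0.0, -0.2]
opening: 0.0852
grip_force: 0.0
```

```bash
python3 -c "
from h import *
plan([.51,.337,.40],105)"
```

```text
t 1.3 [ 0.2334 -0.5797  0.4832] -> [1.3603 0.8341 0.1403] [ 0.     -0.0008 -0.0031] rows 19.221855588682494 0.03321500742445981 F [-0.   0.  -0.2] open 0.0852
```

>>> {"api": "apply_moves", "payload": {"rows": [0.07,0.043,0,0,0,0,0.14,0.086,0,0,0,0,0.21,0.129,0,0,0,0,0.28,0.172,0,0,0,0,0.35,0.215,0,0,0,0,0.42,0.258,0,0,0,0,0.49,0.3,0,0,0,0,0.56,0.343,0,0,0,0,0.63,0.386,0,0,0,0,0.7,0.429,0,0,0,0,0.77,0.472,0,0,0,0,0.84,0.515,0,0,0,0,0.91,0.558,0,0,0,0,0.98,0.6,0,0,0,0,1,0.613,0,0,0,0,1,0.613,0,0,0,0]}}

```text
t: 2.9
tool_pos: [0.4366, 0.096, 0.4833]
tool_rot: [-1.913, -2.491, 0.001]
contact_force: [0.0, -0.6, 0.4]
opening: 0.0855
grip_force: 0.0
```

```bash
python3 -c "
from h import *
plan([.51,.337,.28],105)"
```

```text
t 2.9 [0.4366 0.096  0.4833] -> [0.3564 0.2222 0.3386] [-0.0009 -0.0003 -0.0006] rows 6.473955060020693 0.011697021376772011 F [ 0.  -0.6  0.4] open 0.0855
```

>>> {"api": "apply_moves", "payload": {"rows": [0.05,0.03,0.05,0,0,0,0.1,0.06,0.1,0,0,0,0.15,0.09,0.15,0,0,0,0.2,0.12,0.2,0,0,0,0.25,0.16,0.25,0,0,0,0.3,0.19,0.29,0,0,0,0.34,0.21,0.33,0,0,0,0.356,0.222,0.339,0,0,0,0.356,0.222,0.339,0,0,0,0.356,0.222,0.339,0,0,0]}}

```text
t: 3.9
tool_pos: [0.5118, 0.3334, 0.282]
tool_rot: [1.919, 2.486, 0.002]
contact_force: [-0.3, -0.8, 0.1]
opening: 0.0855
grip_force: 0.0
```

Run:
```python
from h import *
o=ctrl.get_obs(); im,d=ctrl.get_image("wrist"); m=ctrl.camera_model("wrist"); print(m)
cv2.imwrite("pics/w1.png",im); np.savez("w1.npz",im=im,d=d,p=o["tool_pos"],r=o["tool_rot"])
plan([.51,.337,.109],105)
```

```text
{'mtx': array([[325.1922621 ,   0.        , 280.88777453],
       [  0.        , 325.1922621 , 214.24684166],
       [  0.        ,   0.        ,   1.        ]]), 'tool_from_camera': array([[ 5.89242928e-04, -9.62073118e-01, -2.72791070e-01,
         7.00616703e-02],
       [ 9.99999826e-01,  5.75710432e-04,  1.29649751e-04,
         2.29052500e-05],
       [ 3.23161251e-05, -2.72791099e-01,  9.62073290e-01,
        -7.07874818e-02],
       [ 0.00000000e+00,  0.00000000e+00,  0.00000000e+00,
         1.00000000e+00]])}
t 4.0 [0.5119 0.3334 0.2826] -> [ 0.0066 -0.0023  0.2893] [ 0.0017 -0.     -0.0039] rows 3.4726556626431573 0.04508821904952405 F [0.8 0.1 1. ] open 0.0857
```

View pics/w1.png

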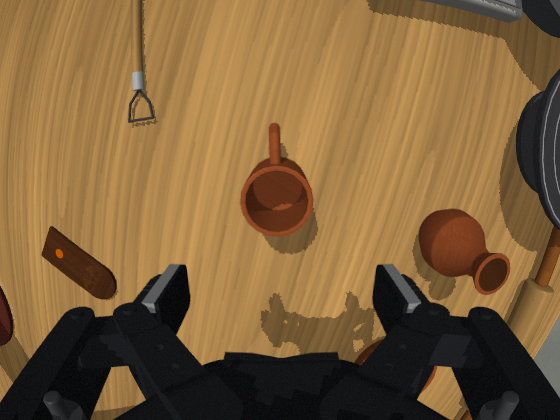

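The wrist view shows the mug's rim centred near (277,201) and its handle pointing straight up at (275,125). The handle therefore lies along tool x, square to the fingers. I'll refine the mug's centre.

Run:
```python
from h import *
z=np.load("w1.npz"); m=ctrl.camera_model("wrist"); K=m["mtx"]; T=m["tool_from_camera"]; R=Ro.from_rotvec(z["r"]).as_matrix()
def cast(u,v,h):
    x=np.array([(u-K[0,2]),(v-K[1,2])])/K[0,0]; th=np.linalg.norm(x)
    ray=R@(T[:3,:3]@np.r_[np.sin(th)*x/th,np.cos(th)]); o=z["p"]+R@T[:3,3]
    return o+ray*(h-o[2])/ray[2]
W=lambda *a:cast(*a).round(4)
l,r,t,b=W(241,200,.08),W(313,200,.08),W(277,158,.08),W(277,236,.08)
print(l,r,t,b,np.linalg.norm(l-r),np.linalg.norm(t-b),(l+r)/2,(t+b)/2,W(275,127,.06))
```

```text
[0.4774 0.3301 0.08  ] [0.5377 0.3458 0.08  ] [0.4984 0.3731 0.08  ] [0.5158 0.3061 0.08  ] 0.062310352269907734 0.06922253968181175 [0.50755 0.33795 0.08   ] [0.5071 0.3396 0.08  ] [0.49   0.3977 0.06  ]
```

>>> {"api": "apply_moves", "payload": {"rows": [0.0075,-0.005,0.04,0,0,0,0.0075,-0.005,0.1,0,0,0,0.0075,-0.005,0.15,0,0,0,0.0075,-0.005,0.2,0,0,0,0.0075,-0.005,0.24,0,0,0,0.0075,-0.005,0.27,0,0,0,0.0075,-0.005,0.289,0,0,0,0.0075,-0.005,0.289,0,0,0,0.0075,-0.005,0.289,0,0,0]}}

```text
t: 4.85
tool_pos: [0.5079, 0.338, 0.1087]
tool_rot: [1.918, 2.487, 0.003]
contact_force: [0.2, 0.4, 0.2]
opening: 0.0853
grip_force: 0.0
```

>>> {"api": "apply_moves", "payload": {"rows": [0,0,0,0,0,0,0,0,0,0,0,0,0,0,0,0,0,0,0,0,0,0,0,0,0,0,0,0,0,0,0,0,0,0,0,0,0,0,0,0,0,0,0,0,0,0,0,0], "grip": 0.6, "grip_force": 35}}

```text
t: 5.65
tool_pos: [0.5079, 0.3386, 0.1091]
tool_rot: [1.917, 2.487, 0.003]
contact_force: [-1.0, -1.9, 6.8]
opening: 0.0623
grip_force: 39.9
```

>>> {"api": "apply_moves", "payload": {"rows": [0,0,-0.02,0,0,0,0,0,-0.06,0,0,0,0,0,-0.12,0,0,0,0,0,-0.18,0,0,0,0,0,-0.25,0,0,0,0,0,-0.32,0,0,0,0,0,-0.36,0,0,0,0,0,-0.37,0,0,0,0,0,-0.37,0,0,0]}}

```text
t: 6.55
tool_pos: [0.507, 0.3381, 0.3295]
tool_rot: [1.918, 2.488, 0.001]
contact_force: [-0.1, -0.5, -4.2]
opening: 0.0619
grip_force: 39.6
```

```bash
python3 -c "
from h import *
plan([.645,-.145,.33],88)"
```

```text
t 6.5 [0.507  0.3381 0.3295] -> [-0.8373  0.0177 -0.0009] [ 0.0006 -0.0002  0.186 ] rows 10.049286862195967 1.9486461627738272 F [-0.1 -0.5 -4.2] open 0.0619
```

>>> {"api": "apply_moves", "payload": {"rows": [-0.02,0,0,0,0,0,-0.06,0,0,0,0,0.02,-0.12,0,0,0,0,0.04,-0.19,0,0,0,0,0.06,-0.26,0,0,0,0,0.08,-0.33,0,0,0,0,0.1,-0.4,0.01,0,0,0,0.12,-0.47,0.01,0,0,0,0.14,-0.54,0.01,0,0,0,0.16,-0.61,0.015,0,0,0,0.18,-0.68,0.018,0,0,0,0.186,-0.74,0.018,0,0,0,0.186,-0.79,0.018,0,0,0,0.186,-0.82,0.018,0,0,0,0.186,-0.837,0.018,0,0,0,0.186,-0.837,0.018,0,0,0,0.186,-0.837,0.018,0,0,0,0.186]}}

```text
t: 8.25
tool_pos: [0.6449, -0.1439, 0.3285]
tool_rot: [-2.258, -2.182, 0.0]
contact_force: [0.2, 0.9, -2.7]
opening: 0.0624
grip_force: 39.4
```

Run:
```python
from h import *
plan([.645,-.145,.14],88)
o=ctrl.get_obs(); im,d=ctrl.get_image("wrist"); s,_=ctrl.get_image("side")
cv2.imwrite("pics/w2.png",np.hstack([cv2.resize(im,(400,300)),cv2.resize(s,(400,300))]))
```

```text
t 8.2 [ 0.6449 -0.1439  0.3285] -> [-0.0022  0.0005  0.3142] [-0.0007 -0.0006  0.0004] rows 3.7705874465511617 0.010912263196005897 F [ 0.2  0.9 -2.7] open 0.0624
```

View pics/w2.png

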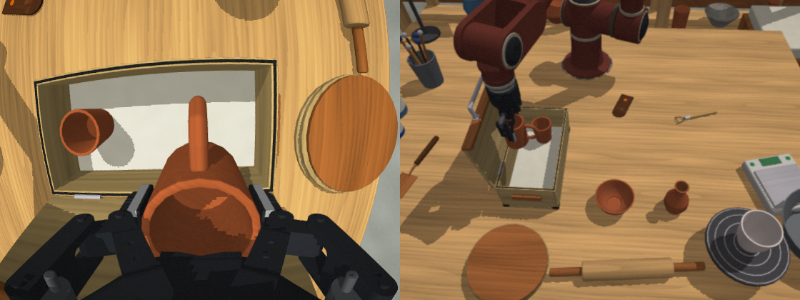

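The mug is held upright over the empty half of the box, handle at left-panel (198,130) pointing to the -x wall. The tumbler at (87,130) is well clear, so I'll lower.

>>> {"api": "apply_moves", "payload": {"rows": [0,0,0.03,0,0,0,0,0,0.07,0,0,0,0,0,0.11,0,0,0,0,0,0.15,0,0,0,0,0,0.19,0,0,0,0,0,0.23,0,0,0,0,0,0.26,0,0,0,0,0,0.285,0,0,0,0,0,0.3,0,0,0,0,0,0.308,0,0,0,0,0,0.312,0,0,0,0,0,0.314,0,0,0,0,0,0.314,0,0,0]}}

```text
t: 9.65
tool_pos: [0.6456, -0.145, 0.1416]
tool_rot: [2.259, 2.181, 0.001]
contact_force: [0.6, -0.5, -3.6]
opening: 0.0619
grip_force: 39.6
```

>>> {"api": "apply_moves", "payload": {"rows": [0,0,0.002,0,0,0,0,0,0.004,0,0,0,0,0,0.006,0,0,0,0,0,0.008,0,0,0,0,0,0.009,0,0,0,0,0,0.01,0,0,0,0,0,0.01,0,0,0]}}

```text
t: 10.35
tool_pos: [0.6451, -0.1448, 0.1345]
tool_rot: [-2.26, -2.182, 0.0]
contact_force: [-0.5, -0.6, -2.0]
opening: 0.0621
grip_force: 39.6
```

>>> {"api": "apply_moves", "payload": {"rows": [0,0,0.001,0,0,0,0,0,0.002,0,0,0,0,0,0.003,0,0,0,0,0,0.003,0,0,0]}}

```text
t: 10.75
tool_pos: [0.6452, -0.1449, 0.1332]
tool_rot: [2.26, 2.182, 0.0]
contact_force: [-0.2, 0.5, -0.5]
opening: 0.062
grip_force: 39.6
```

>>> {"api": "apply_moves", "payload": {"rows": [0,0,0.001,0,0,0,0,0,0.0015,0,0,0,0,0,0.0015,0,0,0]}}

```text
t: 11.05
tool_pos: [0.6453, -0.1449, 0.1331]
tool_rot: [-2.26, -2.182, 0.0]
contact_force: [-4.7, 0.3, 5.6]
opening: 0.062
grip_force: 40.2
```

>>> {"api": "apply_moves", "payload": {"rows": [0,0,0,0,0,0,0,0,0,0,0,0,0,0,0,0,0,0,0,0,0,0,0,0,0,0,0,0,0,0,0,0,0,0,0,0], "grip": 1}}

```text
t: 11.65
tool_pos: [0.6452, -0.1449, 0.1319]
tool_rot: [2.26, 2.182, 0.0]
contact_force: [0.1, 0.4, 0.0]
opening: 0.0853
grip_force: 0.0
```

>>> {"api": "apply_moves", "payload": {"rows": [0,0,-0.02,0,0,0,0,0,-0.05,0,0,0,0,0,-0.09,0,0,0,0,0,-0.14,0,0,0,0,0,-0.2,0,0,0,0,0,-0.28,0,0,0,0,0,-0.36,0,0,0,0,0,-0.44,0,0,0,0,0,-0.52,0,0,0,0,0,-0.54,0,0,0,0,0,-0.54,0,0,0]}}

```text
t: 12.75
tool_pos: [0.6454, -0.1449, 0.4624]
tool_rot: [2.254, 2.176, 0.007]
contact_force: [0.0, 0.2, -0.5]
opening: 0.0856
grip_force: 0.0
```

Run:
```python
from h import *
plan([.573,-.249,.46],0); plan([.573,-.249,.46],180)
im,d=ctrl.get_image("wrist"); s,ds=ctrl.get_image("side"); t,dt=ctrl.get_image("top")
cv2.imwrite("pics/w3.png",np.hstack([cv2.resize(im,(400,300)),cv2.resize(s,(400,300))]))
w=world("side",ds,ctrl.camera_model("side"))
g=cv2.cvtColor(s,cv2.COLOR_BGR2HSV)
# pull bar: grey, high
M=(g[...,1]<60)&(w[...,2]>.28)&(w[...,2]<.36)&(w[...,0]>.45)&(w[...,0]<.7)&(w[...,1]<-.2)&(w[...,1]>-.3)
P=w[M]; print(len(P),np.median(P,0),P.min(0),P.max(0))
z=np.load("top0.npz"); w=z["w"]; g=cv2.cvtColor(z["im"],cv2.COLOR_BGR2HSV)
for x0 in(.52,.57,.62):
    M=(g[...,1]<70)&(w[...,2]>.28)&(abs(w[...,0]-x0)<.02)&(w[...,1]<-.2)&(w[...,1]>-.32)
    P=w[M]; print(len(P),np.median(P,0),P.min(0),P.max(0))
```

```text
t 12.8 [ 0.6454 -0.1449  0.4624] -> [-0.1776 -0.1145  0.0035] [ 0.0059 -0.003   0.9777] rows 2.53633920463606 10.244004216821846 F [ 0.   0.2 -0.5] open 0.0856
t 12.8 [ 0.6454 -0.1449  0.4624] -> [-0.1776 -0.1145  0.0035] [ 0.003   0.006  -1.0223] rows 2.53633920463606 10.71089327177474 F [ 0.   0.2 -0.5] open 0.0856
344 [ 0.62407608 -0.24630216  0.34308667] [ 0.50908931 -0.25478792  0.30356826] [ 0.65079131 -0.23591427  0.34753392]
299 [ 0.5150334  -0.24593994  0.34182133] [ 0.50137565 -0.25550913  0.30315929] [ 0.5399176  -0.23602989  0.34806331]
192 [ 0.57007984 -0.24792639  0.34449857] [ 0.55117477 -0.25617223  0.33501849] [ 0.58926141 -0.2437313   0.34775515]
275 [ 0.62849469 -0.24653408  0.34328651] [ 0.60038762 -0.2551546   0.30212629] [ 0.63995301 -0.23591863  0.34854335]
```

View pics/w3.png

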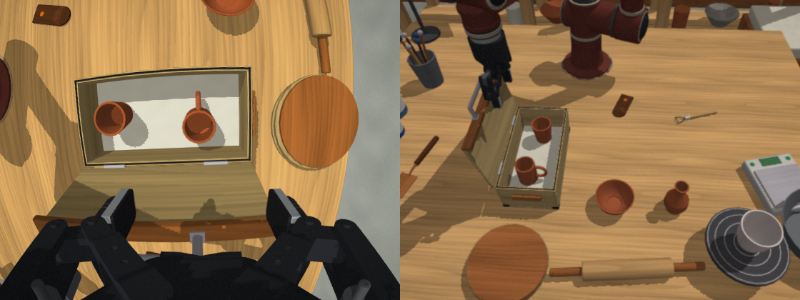

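The mug stands upright on the slab, clear of the tumbler (left panel, mug (200,125), tumbler (112,118)). Next I'll grasp the pull from above.

>>> {"api": "apply_moves", "payload": {"rows": [-0.02,-0.01,0,0,0,0.09,-0.05,-0.03,0,0,0,0.18,-0.08,-0.05,0,0,0,0.27,-0.11,-0.07,0,0,0,0.36,-0.14,-0.09,0,0,0,0.45,-0.16,-0.1,0,0,0,0.54,-0.178,-0.1145,0,0,0,0.63,-0.178,-0.1145,0,0,0,0.72,-0.178,-0.1145,0,0,0,0.81,-0.178,-0.1145,0,0,0,0.9,-0.178,-0.1145,0,0.006,-0.003,0.978,-0.178,-0.1145,0,0.006,-0.003,0.978,-0.178,-0.1145,0,0.006,-0.003,0.978]}}

```text
t: 14.2
tool_pos: [0.5726, -0.249, 0.4538]
tool_rot: [-3.137, -0.003, 0.019]
contact_force: [-1.1, 0.1, 0.5]
opening: 0.0856
grip_force: 0.0
```

```bash
python3 -c "
from h import *
plan([.573,-.249,.396],0)"
```

```text
t 14.2 [ 0.5726 -0.249   0.4538] -> [0.0018 0.0004 0.0963] [-0.0031  0.0076  0.0013] rows 1.1557322509735908 0.08686988972990842 F [-1.1  0.1  0.5] open 0.0856
```

>>> {"api": "apply_moves", "payload": {"rows": [0,0,0.03,0,0.004,0,0,0,0.06,0,0.007,0,0,0,0.085,0,0.007,0,0,0,0.096,0,0.007,0,0,0,0.096,0,0.007,0,0,0,0.096,0,0.007,0]}}

```text
t: 14.8
tool_pos: [0.5724, -0.249, 0.3989]
tool_rot: [-3.139, 0.0, -0.004]
contact_force: [0.9, -0.4, 0.3]
opening: 0.0853
grip_force: 0.0
```

```bash
python3 -c "
from h import *
plan([.573,-.249,.396],0)"
```

```text
t 14.8 [ 0.5724 -0.249   0.3989] -> [ 0.001  -0.      0.0049] [-0.0018 -0.0016 -0.    ] rows 0.060078005257452695 0.025329270848651095 F [ 0.9 -0.4  0.3] open 0.0853
```

>>> {"api": "apply_moves", "payload": {"rows": [0,0,0.004,0,0,0,0,0,0.004,0,0,0,0,0,0.004,0,0,0,0,0,0.004,0,0,0,0,0,0.004,0,0,0,0,0,0.004,0,0,0,0,0,0.004,0,0,0,0,0,0.004,0,0,0,0,0,0.004,0,0,0,0,0,0.004,0,0,0,0,0,0.004,0,0,0,0,0,0.004,0,0,0], "grip": 0.05, "grip_force": 25}}

```text
t: 16.0
tool_pos: [0.5723, -0.2491, 0.3963]
tool_rot: [-3.139, 0.001, -0.004]
contact_force: [0.2, -0.9, 1.7]
opening: 0.0106
grip_force: 24.5
```

Run:
```python
from h import *
R=.2285; p=lambda t:np.array([-np.cos(t),-np.sin(t)])*R/.6
for a,b in((1.711,.9),(.9,.0)):
    for t in np.linspace(a,b,17)[1:]: print(*(p(t)-p(a)).round(3),end=" | ")
    print()
```

```text
-0.019 -0.002 | -0.038 -0.003 | -0.058 -0.004 | -0.077 -0.003 | -0.096 -0.001 | -0.115 0.001 | -0.134 0.005 | -0.153 0.01 | -0.172 0.015 | -0.19 0.022 | -0.208 0.029 | -0.225 0.037 | -0.242 0.046 | -0.259 0.056 | -0.275 0.067 | -0.29 0.079 | 
-0.016 0.014 | -0.032 0.028 | -0.047 0.044 | -0.061 0.06 | -0.073 0.077 | -0.085 0.095 | -0.096 0.114 | -0.106 0.133 | -0.115 0.152 | -0.123 0.172 | -0.129 0.193 | -0.135 0.213 | -0.139 0.234 | -0.142 0.256 | -0.144 0.277 | -0.144 0.298 |
```

>>> {"api": "apply_moves", "payload": {"rows": [0,-0.008,-0.001,0,0,0,0,-0.019,-0.002,0,0,0,0,-0.038,-0.003,0,0,0,0,-0.058,-0.004,0,0,0,0,-0.077,-0.003,0,0,0,0,-0.096,-0.001,0,0,0,0,-0.115,0.001,0,0,0,0,-0.134,0.005,0,0,0,0,-0.153,0.01,0,0,0,0,-0.172,0.015,0,0,0,0,-0.19,0.022,0,0,0,0,-0.208,0.029,0,0,0,0,-0.225,0.037,0,0,0,0,-0.242,0.046,0,0,0,0,-0.259,0.056,0,0,0,0,-0.275,0.067,0,0,0,0,-0.29,0.079,0,0,0,0,-0.29,0.079,0,0,0,0,-0.29,0.079,0,0,0]}}

```text
t: 17.9
tool_pos: [0.5723, -0.0736, 0.3478]
tool_rot: [-3.135, -0.001, -0.001]
contact_force: [0.6, 2.7, -2.1]
opening: 0.0108
grip_force: 25.5
```

>>> {"api": "apply_moves", "payload": {"rows": [0,-0.008,0.006,0,0,0,0,-0.016,0.014,0,0,0,0,-0.032,0.028,0,0,0,0,-0.047,0.044,0,0,0,0,-0.061,0.06,0,0,0,0,-0.073,0.077,0,0,0,0,-0.085,0.095,0,0,0,0,-0.096,0.114,0,0,0,0,-0.106,0.133,0,0,0,0,-0.115,0.152,0,0,0,0,-0.123,0.172,0,0,0,0,-0.129,0.193,0,0,0,0,-0.135,0.213,0,0,0,0,-0.139,0.234,0,0,0,0,-0.142,0.25,0,0,0,0,-0.144,0.265,0,0,0,0,-0.144,0.275,0,0,0,0,-0.144,0.282,0,0,0,0,-0.144,0.282,0,0,0]}}

```text
t: 19.8
tool_pos: [0.5726, 0.0118, 0.1787]
tool_rot: [-3.139, 0.001, -0.002]
contact_force: [-0.8, -5.4, -4.0]
opening: 0.011
grip_force: 24.3
```

>>> {"api": "apply_moves", "payload": {"rows": [0,0,0.004,0,0,0,0,0,0.008,0,0,0,0,0,0.012,0,0,0,0,0,0.014,0,0,0,0,0,0.016,0,0,0,0,0,0.016,0,0,0]}}

```text
t: 20.4
tool_pos: [0.5728, 0.0119, 0.172]
tool_rot: [-3.139, 0.001, -0.001]
contact_force: [-9.1, -4.4, 8.2]
opening: 0.0109
grip_force: 25.5
```

Run:
```python
from h import *
print(ctrl.get_obs()["contact_force"])
w,dw=ctrl.get_image("wrist");s,d=ctrl.get_image("side"); W=world("side",d,ctrl.camera_model("side"))
cv2.imwrite("pics/s4.png",np.hstack([cv2.resize(w,(400,300)),cv2.resize(s,(400,300))]))
for y0 in(-.2,-.15,-.1,-.06,-.04):
    M=(abs(W[...,1]-y0)<.01)&(abs(W[...,0]-.65)<.07)&(W[...,2]<.2); print(y0,M.sum(),np.median(W[M][:,2]))
```

```text
[-9.05654081 -4.42128829  8.23026042]
-0.2 461 0.1247292618379991
-0.15 469 0.1239382330522184
-0.1 464 0.12385056306056913
-0.06 472 0.12400001335553767
-0.04 739 0.12358105334493347
```

View pics/s4.png

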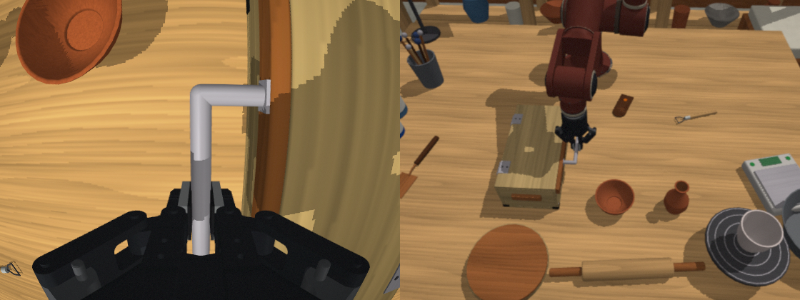

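The lid lies flat at 124 mm, which is the rim plus 9 mm, so it is shut. The bar is still in the grip at left-panel (200,190). I'll press a touch more, open slightly and retreat straight up.

>>> {"api": "apply_moves", "payload": {"rows": [0,0,0.001,0,0,0,0,0,0.002,0,0,0,0,0,0.002,0,0,0]}}

```text
t: 20.8
tool_pos: [0.5728, 0.0119, 0.1719]
tool_rot: [-3.139, 0.001, -0.001]
contact_force: [-12.5, -3.4, 13.5]
opening: 0.0107
grip_force: 26.0
```

>>> {"api": "apply_moves", "payload": {"rows": [0,0,0,0,0,0,0,0,0,0,0,0,0,0,0,0,0,0,0,0,0,0,0,0,0,0,0,0,0,0], "grip": 0.28}}

```text
t: 21.3
tool_pos: [0.5729, 0.0123, 0.1692]
tool_rot: [-3.138, 0.001, -0.003]
contact_force: [-0.7, -0.4, -0.3]
opening: 0.0239
grip_force: 0.0
```

>>> {"api": "apply_moves", "payload": {"rows": [0,0,-0.01,0,0,0,0,0,-0.03,0,0,0,0,0,-0.06,0,0,0,0,0,-0.1,0,0,0,0,0,-0.15,0,0,0,0,0,-0.2,0,0,0,0,0,-0.25,0,0,0,0,0,-0.25,0,0,0,0,0,-0.25,0,0,0]}}

```text
t: 22.2
tool_pos: [0.5729, 0.0116, 0.3213]
tool_rot: [-3.139, 0.001, -0.008]
contact_force: [-0.1, 0.3, 0.1]
opening: 0.0238
grip_force: 0.0
```

Run:
```python
from h import *
s,d=ctrl.get_image("side"); W=world("side",d,ctrl.camera_model("side"))
cv2.imwrite("pics/s5.png",s)
for y0 in(-.2,-.15,-.1,-.06,-.04):
    M=(abs(W[...,1]-y0)<.01)&(abs(W[...,0]-.65)<.07)&(W[...,2]<.2); print(y0,M.sum(),np.median(W[M][:,2]))
g=cv2.cvtColor(s,cv2.COLOR_BGR2HSV)
M=(g[...,1]<70)&(abs(W[...,1]-.011)<.012)&(W[...,2]>.09)&(W[...,2]<.16)&(abs(W[...,0]-.575)<.055); print("bar",M.sum(),np.percentile(W[M][:,2],[50,95]))
print(ctrl.get_obs()["t"])
```

```text
-0.2 462 0.12457135493409272
-0.15 461 0.12390925527530736
-0.1 465 0.12409685196084033
-0.06 469 0.12397946885465436
-0.04 656 0.12329861377915241
bar 172 [0.11917963 0.12193943]
22.25
```

View pics/s5.png

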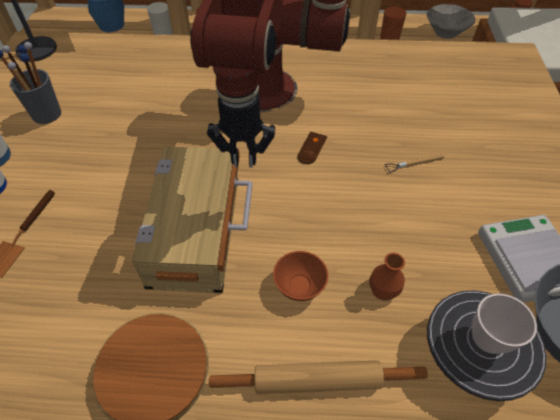

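The lid is flat and shut, with the bar's top at about 121 mm as expected. The bowl at (300,277) and the vase at (388,278) have not moved, and the gripper is clear.

```bash
python3 -c "
from station import ctrl
print(ctrl.finish_job())"
```

```text
the job is handed in; nothing more can be done
None
```

The mug was set down upright on the plaster slab, clear of the tumbler, the lid measured flat and shut, the bowl and vase look unmoved, and the job is handed in at about 22 s; no verdict was returned.

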